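# Load the sample carriage and slide it to its ball catch

## Task

Stand the sample cup that has no cap, upright, in the round pocket of the carriage, leaving the two capped cups where they are. Then take the carriage's knob and slide the carriage along its rail into the hood until you feel its spring ball drop into the notch. Finish there: carriage resting in the notch, cup in its pocket, and the gripper still gripping the knob; do not let go.

Things in the scene. Friction and masses are not known exactly. Their poses are not given: they have to be found in the camera images.
- open_cup: The sample cup to load: plain white round cup without a cap, 39 mm diameter, 26 mm tall (solid to 24 mm), about 30 g; the shortest of the three cups. Origin at the centre of its underside, z up. Stands on the worktop left of the station.
- capped_cup_a: Bystander: white round cup with a smooth cap, 39 mm diameter, 32 mm tall. Origin at the centre of its underside. Leave it where it is.
- capped_cup_b: Bystander: white round cup with a cap, 39 mm diameter, 33 mm tall. Origin at the centre of its underside. Leave it where it is. The three cups swap places and stand at least 75 mm apart, centre to centre.
- station: Fixed station: flat base 400 x 108 mm with a straight rail, grey hood at its far end, steel index bar clamped along the rail's +y side. Origin on the worktop below the pocket's centre when the carriage is at travel 0; x = slide direction, into the hood, y left, z up. The bar (inner face y = +0.037, top 32 mm above the worktop) has one 9 mm notch; its place along the rail differs every time.
- hood_mouth (a point): Middle of the hood's open mouth, on the worktop; station frame x = +0.095. Opening 106 mm wide and 62 mm high; the hood is 126 mm wide, 105 mm deep, 80 mm high, and a round detector head on top reaches 114 mm.
- pocket (a point): Centre of the floor of the carriage's round pocket, 26 mm above the worktop; moves with the carriage; x axis = slide direction. Pocket 43 mm in diameter, 6 mm deep, in an aluminium plate (72 mm along x 66 mm across) whose top is 32 mm above the worktop; a seated cup stands 20 mm proud.
- knob (a point): Point on the axis of the carriage's upright round black knob, 60 mm above the worktop. Knob 22 mm in diameter, straight grip from 37 to 80 mm above the worktop, a 28 mm collar at its foot. It stands 130 mm behind the pocket's centre (pocket frame x = -0.130), moves with the carriage, and at the notch is still at least 65 mm short of the hood.
- carriage (a joint): Travel of the carriage in m: 0 = fully out, grows into the hood; hard end stop at 0.175, past the notch. Starts at 0 to 0.02. The notch comes somewhere from 0.110 to 0.150. Sliding takes 2 to 5 N; near the notch the ball first pulls the carriage on, then, seated, holds it against a push of 11 to 18 N either way before it rides out.
- ball (a joint): Sideways position of the spring ball (16 mm diameter, in the carriage's side, 80 mm behind the pocket's centre) in m: about 0.0005 while it rides on the bar's flat face, about 0.003 when it sits in the notch.
Mind the look-alikes: they are no part of the job. Leave any purple look-alike of the open_cup alone.

How it is judged:
By the outcome, as a careful person would: the job done as asked, in the order asked, and still so for the second after the job is handed in, while the arm keeps its last pose, push and grip.
It also fails if it takes over 53 s, if anything falls off the work surface, if the arm or the gripper's body presses on something with over 40 N, if the wrist force passes 120 N, or if a joint passes its speed limit or range.

## Robot

A 6-joint arm with a two-finger parallel gripper is mounted at the origin on a cart in front of the work surface, level with it; the furniture and walls round the work are solid. World frame = base frame: x ahead of the robot, y to its left, z up, the work surface at z = 0. Lengths are in m, angles in degrees, forces in N, time in s.
With the tool pointing down it reaches from about 0.35 to 0.875 m from the base axis. Payload 4.2 kg.
Tool frame: the origin (TCP) lies midway between the tips of the shut fingers; the grasp point (between the pads) lies 19 mm behind it (r.hold_point_z is the distance from the TCP to the grasp point, in m); z points along the fingers, y is the line along which they close (so a half turn about z gives the same grasp; the last joint's range is limited). The gripper opens to 85 mm and grips with 20 to 120 N. Pads are 22 mm wide; open, the fingers measure 114 mm over their backs; the gripper's body (76 mm by 85 mm) begins 54 mm behind the grasp point. The pads swing forward as they close: fully open they stand 13 mm farther back than shut.
Start: joints at [90.333, 22.042, 0.453, 0, -68.411, -14.817], TCP at [0.156, 0.605, 0.231] pointing down, gripper open.
Joint ranges: [-179.83, 179.83], [-69.29, 118.12], [-61.27, 80.66], [-181.25, 117.63], [-171.15, -9.14], [-177.46, 177.46]. Speed limits (degrees/s): [159.86, 159.86, 180, 180, 180, 180].

## Interface

Orientations are given as a 3x3 rotation matrix whose columns are the frame's x, y, z axes.
In Python, from bench import readout, viewer, order, r gives the robot as it stands.
- The arm moves only by the shell command python3 -m jog 'ROWS' [FORCE]. ROWS is JSON, a list of rows, each a list of 5 numbers: the finger opening in mm, from 0 to 85.4, then the shift along the tool's x, y, z in mm, then the turn about the tool's z in rad. In form: [[gripper, dx, dy, dz, turn], ...]. A call has 1 to 8 rows; each row is the pose to reach, as a shift and turn from the pose commanded when the call began, along the tool's axes at that moment; what a row does not reach only later rows make up. A row lasts 1/10 s, in which the tool goes at most 50 mm and 8.59 degrees, less where a joint would pass 70% of its speed; a pose out of reach is approached as far as the arm can. A call with a gripper value outside its range is refused whole. The fingers move at their own pace and stop on an object; FORCE is the grip in N (left out, the last holds). Time passes only in rows, so rows that repeat a pose let the fingers close. It gives the time, the measured TCP pose, the force, the opening and the grip force at its end, in the units of the state.
- readout.sense(): the state, without advancing time (a new reading comes with each control period).
- viewer.read_camera(name): name is "scene" or "side" or "wrist"; returns the picture (480x640x3 uint8, red, green, blue); there is no depth.
- viewer.calibration(name): a dict with "fov_y" (degrees; the focal length in pixels is half the picture's height over the tangent of half this angle, whatever the lens; pixels are square), "cx", "cy" (the principal point, pixels), "R" (3x3) and "t" (3): a world point X has camera coordinates R X + t. Camera axes: x right, y down, z forward; pixel columns grow to the right and rows downward; lengths in m; the calibration is good to about 2 mm. A picture is of the moment at which its call begins: read the wrist's pose just before it. calibration takes no time and is no camera call; for the wrist camera it gives the pose at the moment of the call.
- order.hand_in(): hands the job in; it is judged then, once.
Trained networks look in the newest picture that a camera, given by its name, has taken for a name from the list of things; names that differ only in an ending like _2 or _b are one class to them, and where a whole thing is asked for, a point or a joint stands for the part that bears it (a point fixed in the world has none). Each returns a list of dicts, best first, with "conf" (0 to 1); they miss things now and then, are a little off and sometimes report something else, mostly with a low value. They report only what shows in the picture. A call takes as long as a camera call. They do not tell look-alikes from the thing itself.
- viewer.spot_in(camera, name): "location" ([column, row] in pixels, amid what is visible of it).
- viewer.silhouettes(camera, name): "pixels" (480x640 bool, what is visible of it) and "location" ([column, row] in pixels, amid what is visible of it).
- viewer.mark_of(camera, name): "location" ([column, row] in pixels: a listed point, or the origin of a listed thing).
The state is a dict: "time": time; "joints": joint angles; "dq": joint speeds; "joint_torque": joint torques, N m; "tcp_pos": TCP position; "eef_rot": TCP orientation; "ft_force": force on the tool from outside, world axes, zero at the start; "torque": the same for the moment, N m; "grip_width": finger opening in m; "grip_force": force on a finger pad.
Only numpy, scipy, OpenCV 4.12 (cv2) and the standard library are available. Lean on these libraries where they do the work, as an engineer would, in place of code of your own. Each camera call takes 0.05 s, during which the arm holds its last target. There are 200 camera calls.

## Working session

There is one attempt and no reset: what is moved stays moved. The work goes in short steps, Python scripts to look and compute and a shell command to move; the robot and the scene stay as the last step left them, time stands still between calls to the robot, and variables do not carry over. Pictures are saved under pics/ and viewed, at most 12 in all, crops included, and the job is handed in when it is done.

```bash
ls; mkdir -p pics; cat > h.py <<'E'
import numpy as np, cv2
from bench import readout, viewer, order, r
def ray(cam,px,z,c=None):
    c=c or viewer.calibration(cam); f=240/np.tan(np.radians(c["fov_y"])/2)
    R=np.array(c["R"]);t=np.array(c["t"]); o=-R.T@t
    d=R.T@np.array([(px[0]-c["cx"])/f,(px[1]-c["cy"])/f,1]); return o+d*(z-o[2])/d[2]
def proj(cam,X,c=None):
    c=c or viewer.calibration(cam); f=240/np.tan(np.radians(c["fov_y"])/2)
    p=np.array(c["R"])@np.array(X)+np.array(c["t"]); return [c["cx"]+f*p[0]/p[2],c["cy"]+f*p[1]/p[2]]
def totool(dw):
    return np.array(readout.sense()["eef_rot"]).T@np.array(dw)*1000
def save(cam,name):
    im=np.array(viewer.read_camera(cam)); cv2.imwrite(name,im[:,:,::-1]); return im
E
python3 - <<'E'
from h import *
np.set_printoptions(precision=4,suppress=True)
a=save("scene","pics/scene.png")
for n in ["open_cup","capped_cup_a","knob","pocket","station","hood_mouth"]:
    for q in viewer.mark_of("scene",n): print(n,q["conf"],np.round(q["location"]),ray("scene",q["location"],{"knob":.06,"pocket":.026}.get(n,0)))
b=save("side","pics/side.png")
for n in ["open_cup","knob","pocket","station"]:
    for q in viewer.mark_of("side",n): print("side",n,q["conf"],np.round(q["location"]),ray("side",q["location"],{"knob":.06,"pocket":.026}.get(n,0)))
s=readout.sense();print(s["eef_rot"],s["tcp_pos"],s["time"],r.hold_point_z)
E
```

```text
pics
open_cup 0.9 [344. 244.] [0.6115 0.3152 0.    ]
open_cup 0.77 [382. 220.] [0.7157 0.3307 0.    ]
open_cup 0.67 [289. 242.] [0.5246 0.3781 0.    ]
open_cup 0.6 [327. 221.] [0.6192 0.3884 0.    ]
open_cup 0.16 [385. 287.] [0.6167 0.1877 0.    ]
capped_cup_a 0.86 [252. 234.] [0.4721 0.4375 0.    ]
capped_cup_a 0.66 [293. 242.] [0.5309 0.3757 0.    ]
capped_cup_a 0.59 [252. 276.] [0.4247 0.3392 0.    ]
knob 0.61 [325. 307.] [0.4806 0.17   0.06  ]
pocket 0.74 [383. 284.] [0.6036 0.1777 0.026 ]
pocket 0.71 [325. 306.] [0.4943 0.1919 0.026 ]
station 0.81 [380. 298.] [0.5952 0.1724 0.    ]
hood_mouth 0.91 [416. 276.] [0.681  0.1774 0.    ]
side open_cup 0.89 [344. 316.] [0.5268 0.3779 0.    ]
side open_cup 0.87 [295. 293.] [0.6114 0.3149 0.    ]
side open_cup 0.68 [294. 321.] [0.6112 0.3906 0.    ]
side knob 0.97 [362. 222.] [0.4795 0.1634 0.06  ]
side pocket 0.59 [302. 240.] [0.6011 0.1778 0.026 ]
side station 0.59 [305. 251.] [0.5949 0.1777 0.    ]
[[ 0.9682 -0.2501 -0.    ]
 [-0.2501 -0.9682  0.    ]
 [-0.     -0.     -1.    ]] [0.1563 0.6051 0.2313] 0.6 0.0187
```

View pics/scene.png

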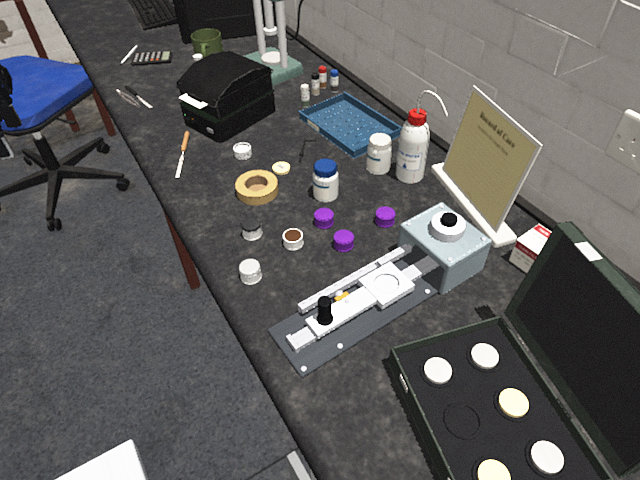

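View pics/side.png

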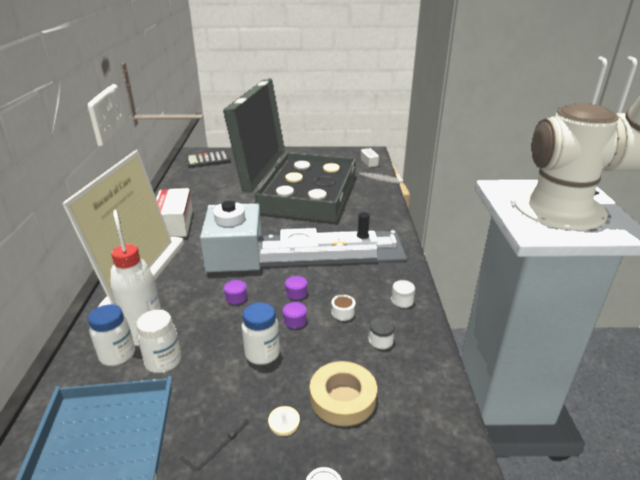

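Candidates in the scene view are: the white cup with a dark open inside at (292,239), a black-capped cup at (252,229), a white smooth-capped cup at (250,271), purple look-alikes at (324,218), (344,240) and (385,216), and a small white dish at (242,151). I choose (292,239) and will check it in a close crop. In the side view the same cup is at (343,307), the knob at (363,225) and the pocket at (299,239).

```bash
python3 - <<'E'
from h import *
im=cv2.imread("pics/scene.png"); cv2.imwrite("pics/crop.png",cv2.resize(im[200:350,220:420],None,fx=4,fy=4,interpolation=cv2.INTER_CUBIC))
E
```

```text
(no output)
```

View pics/crop.png

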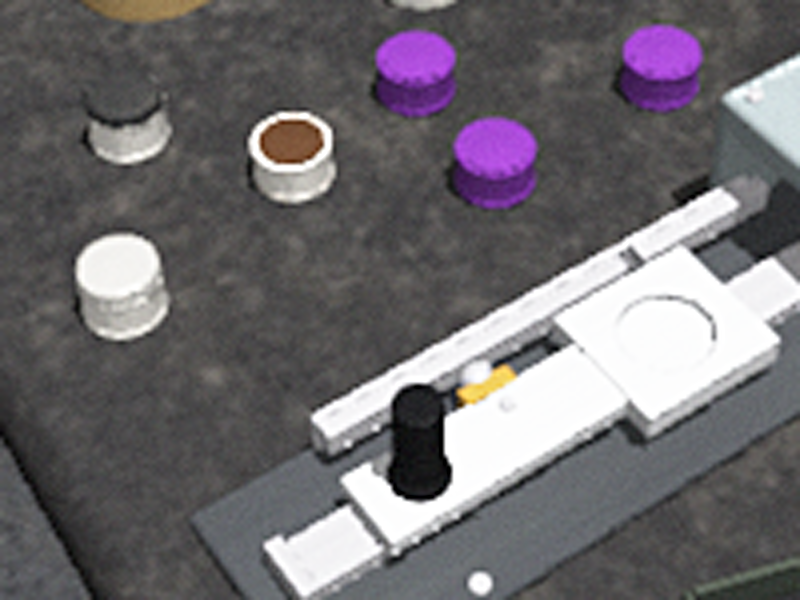

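The crop confirms it. The cup at crop (292,155) is white and uncapped with a brown sample in it, its neighbours are capped or purple, and the bar's notch shows at crop (632,255). Moving above the cup.

```bash
python3 -m jog '[[70,48,14,4,0],[70,96,29,10,0],[70,144,44,20,0],[70,192,59,30,0],[70,240,74,40,0],[70,288,88,50,0],[70,336,103,60,0],[70,384,118,70,0]]' 25; python3 -m jog '[[62,32,10,5,0],[62,32,10,10,0],[62,32,10,10,0]]'
python3 - <<'E'
from h import *
np.set_printoptions(precision=4,suppress=True)
c=viewer.calibration("wrist");save("wrist","pics/w1.png")
for n in ["open_cup","capped_cup_a","knob","pocket"]:
    for q in viewer.mark_of("wrist",n): print(n,q["conf"],np.round(q["location"]),ray("wrist",q["location"],{"knob":.06,"pocket":.026}.get(n,0),c))
s=readout.sense();print(s["tcp_pos"],s["time"],s["ft_force"])
E
```

```text
time: 1.4
tcp_pos: [0.4934, 0.3979, 0.1628]
eef_rot: [[0.968, -0.25, 0.0], [-0.25, -0.968, 0.0], [0.0, -0.0, -1.0]]
ft_force: [-0.6, 1.7, -0.1]
grip_width: 0.07
grip_force: 0.0
time: 1.7
tcp_pos: [0.5203, 0.3804, 0.1517]
eef_rot: [[0.968, -0.252, -0.002], [-0.252, -0.968, -0.001], [-0.001, 0.002, -1.0]]
ft_force: [-1.1, -0.0, 0.1]
grip_width: 0.0616
grip_force: 0.0
open_cup 0.93 [274.  89.] [0.6097 0.3833 0.    ]
open_cup 0.84 [327. 202.] [0.5292 0.3681 0.    ]
open_cup 0.81 [378.  58.] [0.6109 0.3144 0.    ]
capped_cup_a 0.86 [401. 326.] [0.4207 0.3374 0.    ]
capped_cup_a 0.75 [260. 294.] [0.4738 0.4335 0.    ]
[0.5195 0.3825 0.1536] 1.95 [-0.364   0.6877  0.821 ]
```

View pics/w1.png

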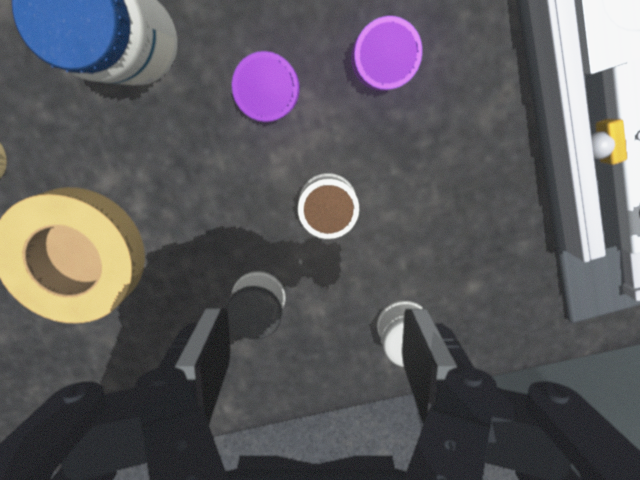

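The wrist view shows the open cup (brown disc at (330,208)). The capped cups are at (257,305) and (401,335), and the purple ones at (265,87) and (388,53). I'll refine from the brown disc, now that the arm has settled.

```bash
cat >> h.py <<'E'
def brown(cam,z,near=None):
    c=viewer.calibration(cam); im=np.array(viewer.read_camera(cam))
    h=cv2.cvtColor(im,cv2.COLOR_RGB2HSV); m=cv2.inRange(h,(3,110,50),(14,255,170))
    n,l,st,ce=cv2.connectedComponentsWithStats(m)
    return sorted([(int(st[i,4]),ce[i].round(1),ray(cam,ce[i],z,c).round(4)) for i in range(1,n) if st[i,4]>40],key=lambda a:-a[0])[:4]
E
python3 - <<'E'
from h import *
for cam in ["wrist","scene","side"]: print(cam,brown(cam,.024))
s=readout.sense();print(s["tcp_pos"],s["time"],s["dq"])
E
```

```text
wrist []
scene [(507, array([185.3, 259.8]), array([0.3311, 0.4204, 0.024 ])), (336, array([31.7, 30.9]), array([0.2563, 1.6661, 0.024 ])), (275, array([103.8, 113.5]), array([0.3303, 1.0153, 0.024 ])), (136, array([292.4, 235. ]), array([0.529 , 0.3702, 0.024 ]))]
side []
[0.51968624 0.38212947 0.15340645] 2.1 [-0.32134379  0.17913642  0.04007483  0.01251541  0.02456283  0.04040708]
```

```bash
python3 -m jog '[[62,6,5,25,0],[62,12,10,50,0],[62,12,10,80,0],[62,12,10,95,0],[62,12,10,95,0],[62,12,10,95,0]]'
python3 - <<'E'
from h import *
c=viewer.calibration("wrist");save("wrist","pics/w2.png")
for q in viewer.mark_of("wrist","open_cup")[:3]: print(q["conf"],np.round(q["location"]),ray("wrist",q["location"],0,c))
s=readout.sense();print(s["tcp_pos"],s["time"],s["ft_force"])
E
```

```text
time: 2.7
tcp_pos: [0.5296, 0.3692, 0.0584]
eef_rot: [[0.968, -0.249, 0.001], [-0.249, -0.968, 0.0], [0.001, -0.0, -1.0]]
ft_force: [-0.0, 0.2, 0.4]
grip_width: 0.0623
grip_force: 0.0
0.94 [230. 111.] [0.61048061 0.38619871 0.        ]
0.6 [317. 266.] [0.52935474 0.3671091  0.        ]
0.56 [395.  68.] [0.61007478 0.31185674 0.        ]
[0.53005336 0.36964599 0.05951988] 2.8 [ 0.47037052  0.83204633 -0.27801394]
```

View pics/w2.png

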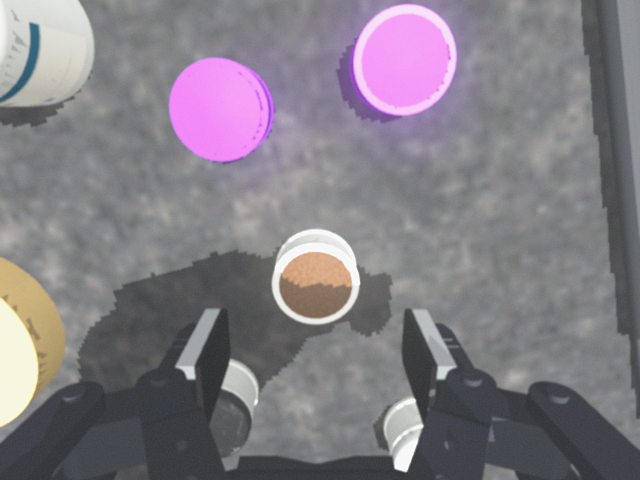

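The cup's rim is at (316,284), midway between the fingers, and the approach is clear. Descending and closing.

```bash
python3 -m jog '[[60,0,0,25,0],[60,0,0,45,0],[60,0,0,53,0],[60,0,0,53,0],[36,0,0,53,0],[30,0,0,53,0],[30,0,0,53,0],[30,0,0,53,0]]' 30;  python3 -m jog '[[30,0,0,0,0],[30,0,0,0,0]]'
```

```text
time: 3.6
tcp_pos: [0.5303, 0.3696, 0.0066]
eef_rot: [[0.968, -0.25, 0.003], [-0.25, -0.968, 0.002], [0.002, -0.003, -1.0]]
ft_force: [-1.1, -0.3, 5.4]
grip_width: 0.0376
grip_force: 30.6
time: 3.8
tcp_pos: [0.5303, 0.3696, 0.0066]
eef_rot: [[0.968, -0.249, 0.002], [-0.249, -0.968, 0.002], [0.002, -0.003, -1.0]]
ft_force: [-1.1, 0.4, 5.9]
grip_width: 0.0377
grip_force: 30.6
```

```bash
python3 -m jog '[[30,0,0,-30,0],[30,0,0,-70,0],[30,0,20,-100,0],[30,15,65,-100,0],[30,32,110,-100,0],[30,50,150,-100,0],[30,53,159,-100,0],[30,53,159,-100,0]]' 30;  python3 -m jog '[[30,0,0,0,0],[30,0,0,0,0]]'
python3 - <<'E'
from h import *
np.set_printoptions(precision=4,suppress=True)
c=viewer.calibration("wrist");save("wrist","pics/w3.png")
for n in ["knob","pocket","station","open_cup","hood_mouth"]:
    for q in viewer.mark_of("wrist",n)[:2]: print(n,q["conf"],np.round(q["location"],1),ray("wrist",q["location"],{"knob":.06,"pocket":.026}.get(n,0),c))
s=readout.sense();print(s["tcp_pos"],s["time"],s["ft_force"])
E
```

```text
time: 4.6
tcp_pos: [0.5408, 0.1999, 0.1049]
eef_rot: [[0.967, -0.253, -0.0], [-0.253, -0.967, -0.0], [-0.0, 0.0, -1.0]]
ft_force: [0.3, 0.8, 0.1]
grip_width: 0.0378
grip_force: 30.3
time: 4.8
tcp_pos: [0.541, 0.2029, 0.1048]
eef_rot: [[0.969, -0.249, 0.0], [-0.249, -0.969, 0.0], [0.0, -0.0, -1.0]]
ft_force: [0.3, 1.5, -0.5]
grip_width: 0.038
grip_force: 30.3
knob 0.3 [314.7 317.5] [0.5204 0.2072 0.06  ]
pocket 0.74 [338.3 113.1] [0.6084 0.1728 0.026 ]
station 0.86 [344.3 141.7] [ 0.5916  0.172  -0.    ]
open_cup 0.59 [316.1 314.1] [0.4917 0.2138 0.    ]
open_cup 0.55 [ 94.9 171.3] [0.6109 0.3138 0.    ]
[0.5408 0.2021 0.1048] 5.1 [-0.0587 -0.3724  0.023 ]
```

View pics/w3.png

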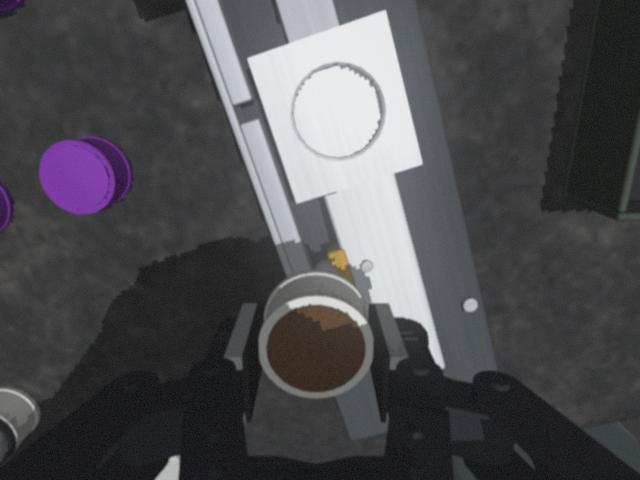

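The held cup's rim is at (316,349), the pocket rim is an ellipse centred near (338,110), and the plate corners are at (248,58), (387,10), (423,163) and (298,202). Converting these to positions.

```bash
python3 - <<'E'
from h import *
np.set_printoptions(precision=4,suppress=True)
c=viewer.calibration("wrist")
im=cv2.imread("pics/w3.png",0)
P=[ray("wrist",p,.032,c) for p in [(248,58),(387,10),(423,163),(298,202)]]
print("corners",P, "centre",np.mean(P,0))
for a,b in [(3,0),(2,1),(2,3),(1,0)]: d=P[b]-P[a];print(np.linalg.norm(d),np.degrees(np.arctan2(d[1],d[0])))
print("pocket ellipse",ray("wrist",(338.5,110.5),.032,c))
print("cup rim", ray("wrist",(316,348.5),.1048-.0066+.026,c), readout.sense()["tcp_pos"])
for l in [(293,110),(385,110)]: print(ray("wrist",l,.032,c))
c2=viewer.calibration("scene")
# scene: pocket, from crop/4+offset
print("scene pocket",ray("scene",(220+667/4,200+332/4),.032),"notch",ray("scene",(220+632/4,200+252/4),.032),"knob top",ray("scene",(220+417/4,200+393/4),.08))
print("notch wrist",ray("wrist",(247,111),.032,c))
E
```

```text
corners [array([0.6424, 0.2068, 0.032 ]), array([0.6459, 0.1409, 0.032 ]), array([0.5749, 0.1372, 0.032 ]), array([0.5713, 0.2021, 0.032 ])] centre [0.6086 0.1717 0.032 ]
0.07120783399469148 3.7289210248891815
0.07103480773923558 2.9766521109326654
0.06504796366019977 93.21131432710769
0.06598239449221689 93.06307271324665
pocket ellipse [0.6095 0.1718 0.032 ]
cup rim [0.5423 0.2002 0.1242] [0.5408 0.2021 0.1048]
[0.6151 0.1928 0.032 ]
[0.6042 0.1503 0.032 ]
scene pocket [0.6076 0.1731 0.032 ] notch [0.6218 0.2185 0.032 ] knob top [0.4808 0.1716 0.08  ]
notch wrist [0.6201 0.2141 0.032 ]
```

```bash
python3 -m jog '[[30,40,6,0,0],[30,72,11,0,0],[30,72,11,20,0],[30,72,11,40,0],[30,72,11,50,0],[30,72,11,50,0],[30,72,11,50,0]]' 30
python3 - <<'E'
from h import *
np.set_printoptions(precision=4,suppress=True)
c=viewer.calibration("wrist");w=save("wrist","pics/w4.png");s=readout.sense();print(s["tcp_pos"],s["time"],s["ft_force"])
sc=save("scene","pics/s4.png");sd=save("side","pics/d4.png")
print(proj("scene",s["tcp_pos"]),proj("side",s["tcp_pos"]))
def cr(im,p,n=60): 
    x,y=int(p[0]),int(p[1]);return cv2.resize(im[y-n*3//4:y+n*3//4,x-n//2:x+n//2],(400,600),interpolation=cv2.INTER_CUBIC)
tp=[.609,.172,.04]
cv2.imwrite("pics/c4.png",np.hstack([cr(sc,proj("scene",tp)),cr(sd,proj("side",tp))])[:,:,::-1])
E
```

```text
time: 5.8
tcp_pos: [0.6082, 0.1732, 0.0555]
eef_rot: [[0.968, -0.249, 0.001], [-0.249, -0.968, 0.0], [0.001, -0.0, -1.0]]
ft_force: [0.1, -0.1, 0.3]
grip_width: 0.0378
grip_force: 30.3
[0.6085 0.1734 0.056 ] 5.85 [0.188  0.0793 0.0849]
[np.float64(388.10907863426655), np.float64(273.80500968663387)] [np.float64(297.8300349046563), np.float64(226.59412310744085)]
```

View pics/w4.png

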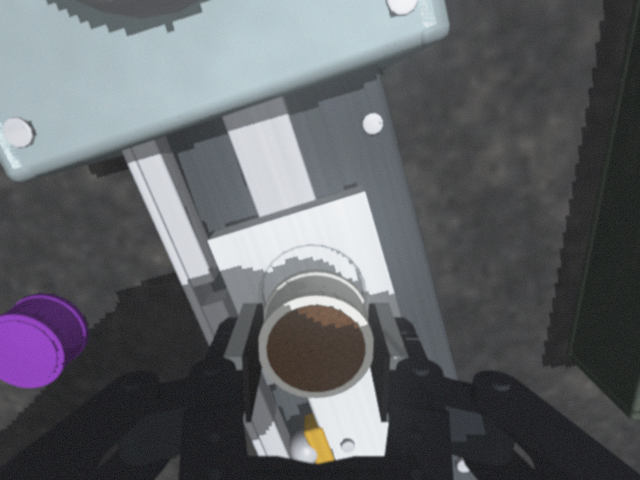

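View pics/c4.png

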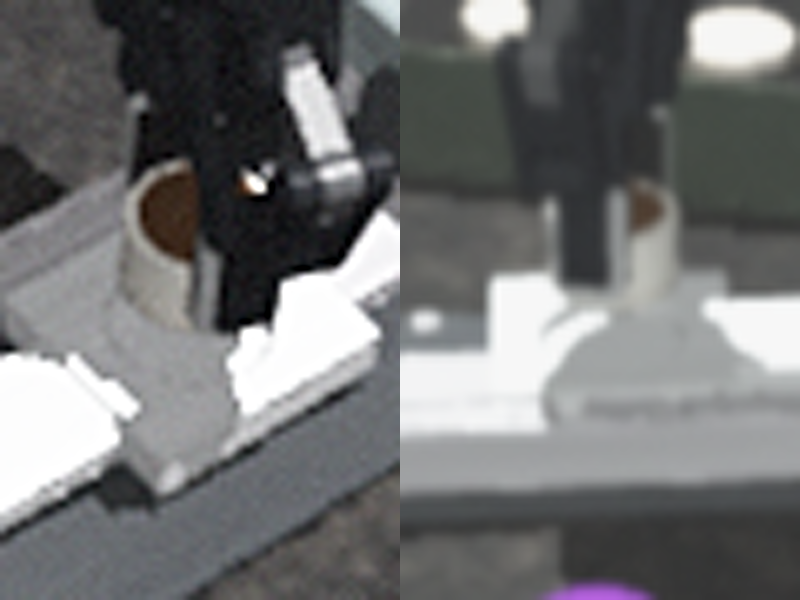

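The wrist picture shows the cup rim spanning columns 259 to 374 and rows 293 to 397, with the far arc of the pocket at its top (312,245) and its sides near columns 262 and 362. Fitting both circles.

```bash
python3 - <<'E'
from h import *
from scipy.optimize import least_squares
np.set_printoptions(precision=4,suppress=True)
c=viewer.calibration("wrist");a=np.linspace(0,2*np.pi,181)
def ext(x,y,r,z):
    p=np.array([proj("wrist",[x+r*np.cos(t),y+r*np.sin(t),z],c) for t in a]);return p[:,0].min(),p[:,0].max(),p[:,1].min(),p[:,1].max()
s=readout.sense();z0=s["tcp_pos"][2]-.0066
f=lambda v:np.array(ext(v[0],v[1],.0195,z0+.026))-[259,374,293,397]
q=least_squares(f,[.609,.172],x_scale=.01,diff_step=1e-4);print("cup",q.x,q.fun)
g=lambda v:np.array(ext(v[0],v[1],.0215,.032))[:3]-[262,362,245]
p=least_squares(g,[.609,.172],x_scale=.01,diff_step=1e-4);print("pocket",p.x,p.fun)
# plate far corners at z=.032
P=[np.array(ray("wrist",k,.032,c)) for k in [(209,240),(366,192)]];u=np.array([np.cos(.056),np.sin(.056),0])
print("pocket via plate edge",(P[0]+P[1])/2-.036*u,P)
d=(p.x-q.x);print("tool shift",totool([d[0],d[1],0]),s["tcp_pos"])
E
```

```text
cup [0.6103 0.1712] [-2.7262  2.7214 -0.6525  1.06  ]
pocket [0.6098 0.1733] [-1.1013  1.0998  0.0806]
pocket via plate edge [0.6088 0.1728 0.032 ] [array([0.643 , 0.2077, 0.032 ]), array([0.6465, 0.1419, 0.032 ])]
tool shift [-1.0422 -1.871   0.0009] [0.6085 0.1734 0.0562]
```

```bash
python3 -m jog '[[30,-1,-1,5,0],[30,-1.3,-1.3,12,0],[30,-1.3,-1.3,16,0],[30,-1.3,-1.3,18,0],[30,-1.3,-1.3,20,0],[30,-1.3,-1.3,20,0]]' 30
```

```text
time: 6.55
tcp_pos: [0.6074, 0.1745, 0.0348]
eef_rot: [[0.968, -0.25, 0.001], [-0.25, -0.968, 0.0], [0.001, -0.001, -1.0]]
ft_force: [1.1, 0.1, 0.4]
grip_width: 0.038
grip_force: 30.3
```

```bash
python3 -m jog '[[30,0,0,1,0],[30,0,0,1.6,0],[30,0,0,1.6,0]]' 30; python3 -m jog '[[42,0,0,0,0],[50,0,0,0,0],[58,0,0,0,0],[58,0,0,0,0],[58,0,0,0,0]]' 30
```

```text
time: 6.85
tcp_pos: [0.6073, 0.1745, 0.0332]
eef_rot: [[0.968, -0.25, 0.001], [-0.25, -0.968, 0.0], [0.001, -0.0, -1.0]]
ft_force: [2.5, 0.3, 0.7]
grip_width: 0.0382
grip_force: 30.3
time: 7.35
tcp_pos: [0.6068, 0.1744, 0.0333]
eef_rot: [[0.968, -0.25, -0.0], [-0.25, -0.968, -0.0], [-0.0, 0.0, -1.0]]
ft_force: [0.1, -0.4, -0.1]
grip_width: 0.0578
grip_force: 0.0
```

```bash
python3 -m jog '[[60,0,0,-30,0],[60,0,0,-75,0],[60,-20,6,-110,0],[60,-60,20,-115,0],[60,-100,33,-115,-0.1],[60,-131,42,-115,-0.2],[60,-131,42,-115,-0.31],[60,-131,42,-115,-0.31]]' 30; python3 -m jog '[[60,0,0,0,0],[60,0,0,0,0]]'
python3 - <<'E'
from h import *
np.set_printoptions(precision=4,suppress=True)
c=viewer.calibration("wrist");save("wrist","pics/w5.png")
for n in ["knob","pocket","open_cup"]:
    for q in viewer.mark_of("wrist",n)[:2]: print(n,q["conf"],np.round(q["location"],1),ray("wrist",q["location"],{"knob":.06,"pocket":.026,"open_cup":.026}.get(n,0),c))
s=readout.sense();print(s["tcp_pos"],s["time"],s["ft_force"])
E
```

```text
time: 8.15
tcp_pos: [0.469, 0.1666, 0.149]
eef_rot: [[0.998, 0.058, 0.001], [0.058, -0.998, 0.001], [0.001, -0.001, -1.0]]
ft_force: [0.1, -0.1, 0.8]
grip_width: 0.06
grip_force: 0.0
time: 8.35
tcp_pos: [0.4702, 0.1666, 0.1482]
eef_rot: [[0.998, 0.055, 0.0], [0.055, -0.998, 0.0], [0.0, 0.0, -1.0]]
ft_force: [0.8, 0.4, 0.1]
grip_width: 0.06
grip_force: 0.0
knob 0.81 [316.5 230.6] [0.4797 0.1654 0.06  ]
[0.4699 0.1664 0.148 ] 8.55 [ 0.4626  0.6471 -0.3702]
```

View pics/w5.png

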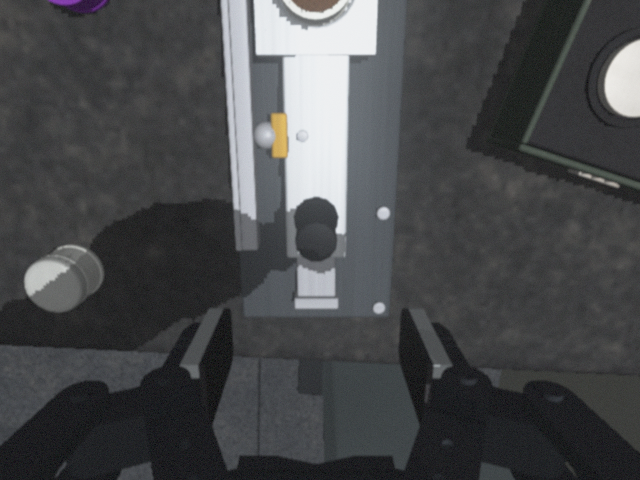

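The knob is at (316,231), in line with the finger middle, and the cup is seated in the plate at the top. Descending over the knob and gripping.

```bash
python3 -m jog '[[60,9.6,1.2,20,0],[60,9.6,1.2,50,0],[60,9.6,1.2,80,0],[60,9.6,1.2,100,0],[60,9.6,1.2,106,0],[60,9.6,1.2,106,0],[30,9.6,1.2,106,0],[15,9.6,1.2,106,0]]' 70; python3 -m jog '[[12,0,0,0,0],[12,0,0,0,0],[12,0,0,0,0]]'
```

```text
time: 9.35
tcp_pos: [0.4801, 0.1664, 0.0435]
eef_rot: [[0.998, 0.057, 0.002], [0.057, -0.998, 0.001], [0.002, -0.001, -1.0]]
ft_force: [-0.4, 0.1, -0.4]
grip_width: 0.0319
grip_force: 0.0
time: 9.65
tcp_pos: [0.4807, 0.1671, 0.0437]
eef_rot: [[0.998, 0.058, 0.004], [0.058, -0.998, 0.002], [0.004, -0.002, -1.0]]
ft_force: [-0.4, 2.7, 6.4]
grip_width: 0.0201
grip_force: 68.8
```

```bash
python3 -m jog '[[12,3,0,0,0],[12,8,0,0,0],[12,14,0,0,0],[12,20,0,0,0],[12,26,0,0,0],[12,32,0,0,0],[12,37,0,0,0],[12,40,0,0,0]]' 70; python3 -m jog '[[12,5,0,0,0],[12,11,0,0,0],[12,17,0,0,0],[12,23,0,0,0],[12,29,0,0,0],[12,34,0,0,0],[12,38,0,0,0],[12,40,0,0,0]]'
```

```text
time: 10.45
tcp_pos: [0.5187, 0.1692, 0.0437]
eef_rot: [[0.998, 0.058, -0.0], [0.058, -0.998, 0.001], [-0.0, -0.001, -1.0]]
ft_force: [-7.5, 5.6, 11.2]
grip_width: 0.0203
grip_force: 69.4
time: 11.25
tcp_pos: [0.5583, 0.1714, 0.0437]
eef_rot: [[0.998, 0.058, -0.001], [0.058, -0.998, 0.001], [-0.001, -0.001, -1.0]]
ft_force: [-7.3, 4.7, 11.0]
grip_width: 0.0205
grip_force: 69.4
```

```bash
python3 -m jog '[[12,1.5,-0.4,-0.5,0],[12,3,-0.4,-0.5,0],[12,4.5,-0.4,-0.5,0],[12,6,-0.4,-0.5,0],[12,6,-0.4,-0.5,0]]'; for i in 1; do python3 -m jog '[[12,1,0,0,0],[12,2,0,0,0],[12,2,0,0,0]]'; done;  python3 -m jog '[[12,1,0,0,0],[12,2,0,0,0],[12,2,0,0,0]]'
```

```text
time: 11.75
tcp_pos: [0.5641, 0.1717, 0.0437]
eef_rot: [[0.998, 0.057, -0.001], [0.057, -0.998, 0.0], [-0.001, -0.001, -1.0]]
ft_force: [-4.8, 4.3, 7.3]
grip_width: 0.0203
grip_force: 68.9
time: 12.05
tcp_pos: [0.566, 0.1719, 0.0437]
eef_rot: [[0.998, 0.057, -0.001], [0.057, -0.998, 0.0], [-0.001, -0.0, -1.0]]
ft_force: [-5.3, 4.5, 8.2]
grip_width: 0.0204
grip_force: 69.0
time: 12.35
tcp_pos: [0.5683, 0.172, 0.0437]
eef_rot: [[0.998, 0.058, -0.001], [0.058, -0.998, 0.001], [-0.001, -0.001, -1.0]]
ft_force: [-4.1, 3.6, 7.4]
grip_width: 0.0205
grip_force: 68.9
```

```bash
for i in 1; do python3 -m jog '[[12,1,0,0,0],[12,1.5,0,0,0],[12,1.5,0,0,0]]' | sed -n '1,2p;4p'; python3 -m jog '[[12,1,0,0,0],[12,1.5,0,0,0],[12,1.5,0,0,0]]' | sed -n '1,2p;4p'; done
```

```text
time: 12.65
tcp_pos: [0.5701, 0.1721, 0.0438]
ft_force: [-3.9, 3.3, 6.9]
time: 12.95
tcp_pos: [0.5726, 0.1723, 0.0437]
ft_force: [-0.9, 2.5, 5.0]
```

```bash
python3 -m jog '[[12,0.5,0,0,0],[12,1,0,0,0],[12,1,0,0,0]]' | sed -n '1,2p;4p'; python3 - <<'E'
from h import *
save("wrist","pics/w6.png")
E
```

```text
time: 13.25
tcp_pos: [0.5735, 0.1723, 0.0437]
ft_force: [-0.9, 3.6, 5.9]
```

```bash
for i in 1; do python3 -m jog '[[12,0.5,0,0,0],[12,1,0,0,0],[12,1,0,0,0]]' | sed -n '1,2p;4p'; done
```

```text
time: 13.6
tcp_pos: [0.5737, 0.1723, 0.0437]
ft_force: [-5.0, 4.2, 8.1]
```

View pics/w6.png

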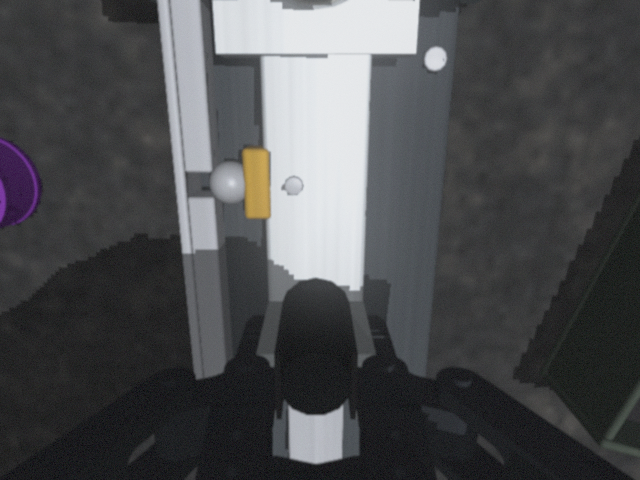

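The ball at (230,182) lies in line with the notch (rows 172 to 197). The last push met resistance, so I'll push a little harder to confirm it is held.

```bash
python3 -m jog '[[12,0.5,0,0,0],[12,1,0,0,0],[12,1,0,0,0]]' | sed -n '1,2p;4p'; python3 -m jog '[[12,-0.5,0,0,0],[12,-1,0,0,0],[12,-1.5,0,0,0],[12,-1.5,0,0,0]]' | sed -n '1,2p;4p'
```

```text
time: 13.9
tcp_pos: [0.5738, 0.1723, 0.0437]
ft_force: [-6.6, 4.1, 10.2]
time: 14.3
tcp_pos: [0.5737, 0.1723, 0.0437]
ft_force: [-3.3, 5.0, 7.0]
```

```bash
python3 -m jog '[[12,0.8,0,0,0],[12,1.6,0,0,0],[12,2.4,0,0,0],[12,2.4,0,0,0]]' | sed -n '1,2p;4p'; python3 -m jog '[[12,-1,0,0,0],[12,-2,0,0,0],[12,-3,0,0,0],[12,-3,0,0,0],[12,-3,0,0,0]]'
python3 - <<'E'
from h import *
w=save("wrist","pics/w7.png");cv2.imwrite("pics/c7.png",cv2.resize(w[130:240,160:300],None,fx=5,fy=5)[:,:,::-1])
c=viewer.calibration("side");d=save("side","pics/d7.png")
x,y=map(int,proj("side",[.70,.178,.04])); e=d[170:290,200:420]; cv2.imwrite("pics/e7.png",cv2.resize(e,None,fx=3.5,fy=3.5,interpolation=cv2.INTER_CUBIC)[:,:,::-1])
E
```

```text
time: 14.7
tcp_pos: [0.5739, 0.1723, 0.0437]
ft_force: [-8.5, 4.8, 11.5]
time: 15.2
tcp_pos: [0.5737, 0.1723, 0.0437]
eef_rot: [[0.998, 0.058, 0.002], [0.058, -0.998, 0.001], [0.002, -0.001, -1.0]]
ft_force: [-0.2, 4.5, 6.6]
grip_width: 0.0205
grip_force: 68.9
```

View pics/c7.png

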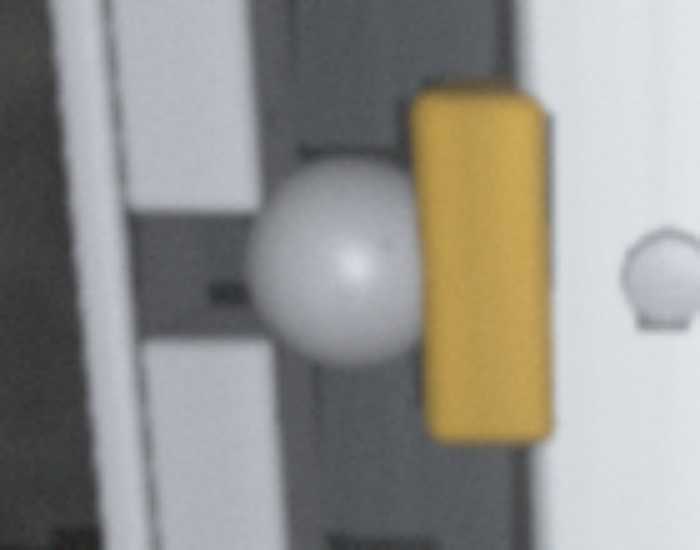

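```bash
python3 -m jog '[[12,-0.8,0,0,0],[12,-1.6,0,0,0],[12,-1.6,0,0,0]]' | sed -n '1,2p;4p';python3 -m jog '[[12,-0.8,0,0,0],[12,-1.4,0,0,0],[12,-1.4,0,0,0]]' | sed -n '1,2p;4p'; python3 - <<'E'
from h import *
np.set_printoptions(precision=4,suppress=True)
u=np.array([np.cos(.056),np.sin(.056),0])
n=[ray("wrist",(160+a/5,130+b/5),.032) for a,b in [(262,210),(270,338)]]
for z in (.02,.024,.028,.032): print(z,ray("wrist",(160+340/5,130+262/5),z)@u, [k@u for k in n])
E
```

```text
time: 15.6
tcp_pos: [0.5735, 0.1724, 0.0437]
ft_force: [3.8, 3.8, 4.7]
time: 15.9
tcp_pos: [0.5733, 0.1724, 0.0437]
ft_force: [7.5, 2.2, 1.7]
0.02 0.6301045074673811 [np.float64(0.6359063434896298), np.float64(0.6266145517483076)]
0.024 0.6307988702478594 [np.float64(0.6359063434896298), np.float64(0.6266145517483076)]
0.028 0.6314932330283378 [np.float64(0.6359063434896298), np.float64(0.6266145517483076)]
0.032 0.6321875958088163 [np.float64(0.6359063434896298), np.float64(0.6266145517483076)]
```

Held at +7.5 N and at -8.5 N with about 0.6 mm of movement between the two, and the ball sits centred in the notch. Relaxing the push and checking the cup.

```bash
python3 -m jog '[[12,1,0,0,0],[12,2,0,0,0],[12,2.8,0,0,0],[12,2.8,0,0,0],[12,2.8,0,0,0]]'; python3 - <<'E'
from h import *
viewer.read_camera("wrist")
for cam in ("wrist",):
  for q in viewer.silhouettes(cam,"open_cup")[:3]:
    ys,xs=np.where(q["pixels"]);print(cam,q["conf"],q["location"],xs.min(),xs.max(),ys.min(),ys.max())
X=[.4797+.0930+.1298,.1654+.0055+.0073,.052];print("expected cup top",proj("wrist",X),proj("side",X),proj("scene",X))
E
```

```text
time: 16.4
tcp_pos: [0.5736, 0.1724, 0.0437]
eef_rot: [[0.998, 0.058, 0.002], [0.058, -0.998, 0.001], [0.002, -0.001, -1.0]]
ft_force: [-0.1, 3.2, 7.1]
grip_width: 0.0209
grip_force: 68.9
wrist 0.84 [16.3, 185.4] 0 40 137 226
wrist 0.58 [315.7, 1.0] 295 337 0 4
expected cup top [np.float64(316.9565860461509), np.float64(-106.20832614661694)] [np.float64(250.51695827164394), np.float64(229.94275623396987)] [np.float64(428.9372376496366), np.float64(251.69321979720092)]
```

View pics/e7.png

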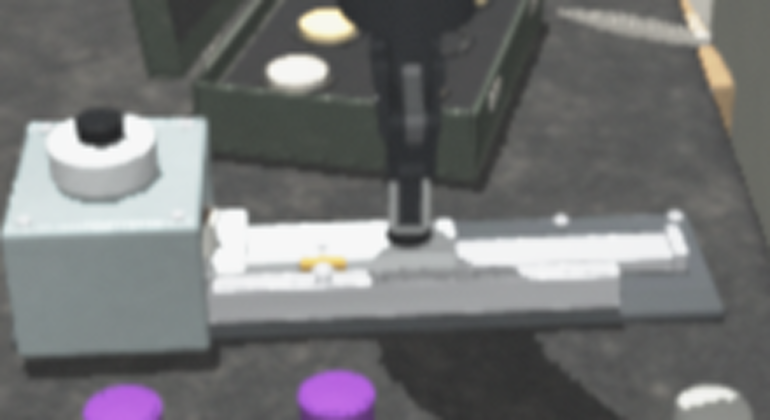

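The side crop shows the plate partly inside the hood, the cup's rear edge at the mouth (crop (210,228)), the gripper on the knob at (410,220) and the ball at (322,270). Handing in.

```bash
python3 -c "
from bench import order;print(order.hand_in())"
```

```text
the job is handed in; nothing more can be done
None
```

The job is handed in: the open cup stands in the carriage pocket, the carriage rests in the notch (it held against about 8 N both ways), and the gripper still grips the knob; only the cup's rear edge showed in the last pictures, since the rest was inside the hood.

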